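# Feed the unlabelled can into the labeller's gravity chute

### The arm

A 7-joint arm with a two-finger parallel gripper is mounted at the origin on the work surface. World frame = base frame: x ahead of the robot, y to its left, z up, the work surface at z = 0. Lengths are in m, angles in rad, forces in N, time in s.
With the tool pointing down it reaches from about 0.4 to 0.875 m from the base axis. Payload 19.3 kg.
Tool frame: the origin (TCP) lies at the very end of the fingers, on their centre line; the grasp point (between the pads) lies 19 mm behind it; z points along the fingers, y is the direction in which the jaws open and shut (so a half turn about z gives the same grasp; the last joint's range is limited). The gripper opens to 85 mm and grips with 20 to 120 N. Pads are 22 mm wide; open, the fingers measure 114 mm over their backs; the gripper's body (76 mm by 85 mm) begins 54 mm behind the grasp point. The pads swing forward as they close: fully open they stand 13 mm farther back than shut.
Start: joints at [1.162, 0.521, -0.036, 1.599, 0.021, 1.021, -0.113], TCP at [0.208, -0.589, 0.202] pointing down, gripper open.
Joint ranges: [-2.91, 2.91], [-0.3, 2.13], [-1.5, 1.42], [0.17, 2.43], [-1.26, 4.41], [0.16, 1.93], [-2.52, 2.52]. Speed limits (rad/s): [1.89, 1.89, 2.39, 2.39, 3.01, 3.01, 3.01].

### API

Orientations are given as [roll, pitch, yaw] about the fixed x, y, z axes, in that order (R = Rz(yaw) Ry(pitch) Rx(roll)).
In Python, from workcell import bot gives the robot as it stands.
- The arm moves only by the tool apply_moves, never from a script. Its argument "commands" is a list of rows, each an object with "travel": the shift along the tool's x, y, z in m, a list of three; "twist": the turn, a rotation vector about the tool's x, y, z in degrees, a list of three; "claw": the finger opening in m, from 0 to 0.0854. A call has 1 to 10 rows; each row is the pose to reach, as a shift and turn from the pose commanded when the call began, along the tool's axes at that moment; what a row does not reach only later rows make up. A row lasts 1/10 s, in which the tool goes at most 50 mm and 8.59 degrees, less where a joint would pass 70% of its speed; a pose out of reach is approached as far as the arm can. A call with a gripper value outside its range is refused whole. The fingers move at their own pace and stop on an object; "force" is the grip in N (left out, the last holds). Time passes only in rows, so rows that repeat a pose let the fingers close. It gives the time, the measured TCP pose, the force and the opening at its end, in the units of the state.
- bot.observe(): the state, without advancing time (a new reading comes with each control period).
- bot.grab_frame(name): name is "scene" or "top" or "wrist"; returns a dict with "frame" (400x640x3 uint8, blue, green, red), "fx", "fy", "cx", "cy" (pixels), "pose" (4x4, takes a point from camera to world coordinates); the wrist camera has in their place "tool_from_camera" (4x4, takes a point from camera to tool coordinates, whose origin is the TCP and whose axes are the flange's). Camera axes: x right, y up, looking along -z (the intrinsics and any distortion apply to the point x, -y, -z); pixel columns grow to the right and rows downward; lengths in m; the calibration is good to about 2 mm. The wrist camera is an equidistant fisheye: a pixel r from the principal point sees the ray r / f radians off the axis. A picture is of the moment at which its call begins: read the wrist's pose just before it. There is no depth.
- bot.job_done(): hands the job in, once; it reports no verdict.
The state is a dict: "clock": time; "qpos": joint angles; "qd": joint speeds; "joint_efforts": joint torques, N m; "position": TCP position; "tool_rot": TCP orientation; "force": force on the tool from outside, world axes, zero at the start; "moment": the same for the moment, N m; "grip_width": finger opening in m.
Only numpy, scipy, OpenCV 4.12 (cv2) and the standard library are available. Lean on these libraries where they do the work, as an engineer would, in place of code of your own. Each camera call takes 0.05 s, during which the arm holds its last target.

### The job

One of the two cans lying in cradles has no label: lay it gently on the open upper part of the labelling machine's chute, across the two rails, with its blue lid towards the blue side guide, and let it roll down to the stop. Leave the labelled can lying in its cradle.

Things in the scene. Friction and masses are not known exactly. Their poses are not given: they have to be found in the camera images.
- bare_can_center (a point): Centre of the unlabelled can: bare silver tin, 54 mm diameter, 66 mm long, 0.2 kg, lying with its axis 49 mm above the table in a dark grey cradle (44 mm long, 38 mm wide, 26 mm high, narrower than the can, so fingers pass down both sides). x runs along the can to the end with the blue plastic lid (last 10 mm of the length); y, z square to it. Grip across the diameter from above.
- labelled_can_center (a point): Centre of the labelled can: same size, blue lid and kind of cradle, but wrapped in a green label with a white stripe. x along the can towards its lid. It stays where it is.
- chute_load (a point): Loading point on the white labelling machine's chute: where a can's centre lies when laid on the rails in the middle of the open part, 133 mm above the table. z up, x level and downhill, y level to the grey guide (blue guide at -y). The two 10 mm round rails, slick, 42 mm apart, free between and below, fall 12 degrees from x = -100 mm to the stop, where a can's centre is at x = 200 mm, 43 mm lower.
- blue_guide (a point): Point on the blue side guide beside a can at the stop: x 200, y -45, z -43 mm from chute_load, same axes. The lid must be on this side. The blue and grey guides stand 84 mm apart inside, up to about the height of a lying can's axis. A clear cover, 14 mm above passing cans, roofs the chute from x = 120 mm (from chute_load) down: lay the can on before it.
Things that resemble listed ones, but are neither listed nor needed, are in the scene too. What is shaped like the part that bears bare_can_center but yellow is not meant.

How it is judged:
By the outcome, as a careful person would: the job done as asked, in the order asked, and still so for the second after the job is handed in, with the robot touching nothing.
It also fails if it takes over 35 s, if anything falls off the work surface, if the arm or the gripper's body presses on something with over 40 N, if the wrist force passes 120 N, or if a joint passes its speed limit or range.

## Working session

There is one attempt and no reset: what is moved stays moved. The work goes in short steps, Python scripts to look and compute and a tool call to move; the robot and the scene stay as the last step left them, time stands still between calls to the robot, and variables do not carry over. Pictures are saved under pics/ and viewed, and the job is handed in when it is done.

Besides the shell and the picture viewer there is one more tool, called after "Emit:" by a JSON object that holds its "fn" and its "kwargs". apply_moves: Moves the arm, as the interface text tells. Its arguments: {"type":"object","properties":{"commands":{"type":"array"},"force":{"type":"number"}},"required":["commands"]}

```bash
mkdir -p pics; ls; python3 - <<'E'
from workcell import bot
import cv2
s=bot.observe();print(s)
for n in ["scene","top","wrist"]:
    f=bot.grab_frame(n);cv2.imwrite(f"pics/{n}0.png",f["frame"])
    print(n,{k:v for k,v in f.items() if k!="frame"})
E
```

```text
pics
{'clock': 0.0, 'qpos': array([ 1.16179702,  0.52201995, -0.03634941,  1.59997461,  0.02120752,
        1.02111971, -0.11276807]), 'qd': array([ 0.00023961,  0.00144048,  0.00165937, -0.00029066,  0.00049713,
        0.00056539, -0.00031867]), 'joint_efforts': array([ 7.88276111e-07, -9.27101541e+01,  1.97987258e+00, -3.69923401e+01,
        1.78462436e-02,  8.28502933e-03, -4.49972322e-05]), 'position': array([ 0.20757472, -0.58913826,  0.20123377]), 'tool_rot': array([-3.14045888e+00,  7.66406748e-05,  3.38843719e-01]), 'force': array([0.53559644, 0.58616225, 0.08607948]), 'moment': array([-0.05708394, -0.0386571 ,  0.03357208]), 'grip_width': 0.08525598683136411}
scene {'fx': 382.2974371025677, 'fy': 382.2974371025677, 'cx': 322.602523587154, 'cy': 195.50363789098665, 'pose': array([[ 0.69850132, -0.52114242,  0.4904146 ,  0.95404064],
       [ 0.71533214,  0.48943401, -0.49875272, -0.36395598],
       [ 0.01989562,  0.69918876,  0.71466023,  0.75167824],
       [ 0.        ,  0.        ,  0.        ,  1.        ]])}
top {'fx': 378.68513965758035, 'fy': 378.68513965758035, 'cx': 316.7995075717646, 'cy': 206.47640846821386, 'pose': array([[-0.00220927,  0.98956761, -0.14405227,  0.34748309],
       [-0.99987037, -0.0044834 , -0.01546415,  0.05061699],
       [-0.01594867,  0.14399944,  0.98944924,  1.2627358 ],
       [ 0.        ,  0.        ,  0.        ,  1.        ]])}
wrist {'fx': 309.70691628693146, 'fy': 309.70691628693146, 'cx': 319.28167252693953, 'cy': 201.5571570947756, 'tool_from_camera': array([[-1.16227374e-04,  9.63760874e-01,  2.66767621e-01,
         6.68932994e-02],
       [ 9.99999658e-01,  3.30531235e-04, -7.58434389e-04,
         5.56159387e-04],
       [-8.19124421e-04,  2.66767441e-01, -9.63760583e-01,
        -1.72317871e-01],
       [ 0.00000000e+00,  0.00000000e+00,  0.00000000e+00,
         1.00000000e+00]])}
```

View pics/scene0.png

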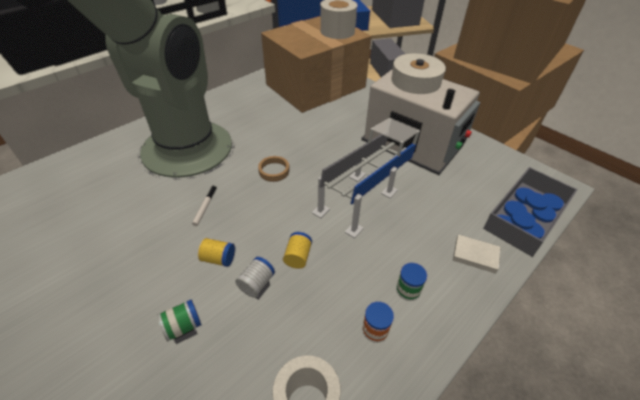

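View pics/top0.png

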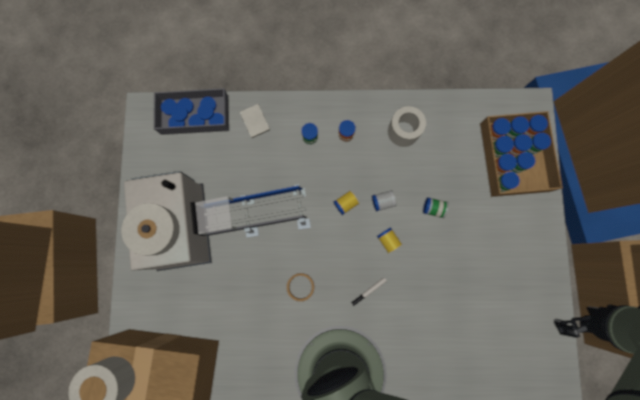

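View pics/wrist0.png

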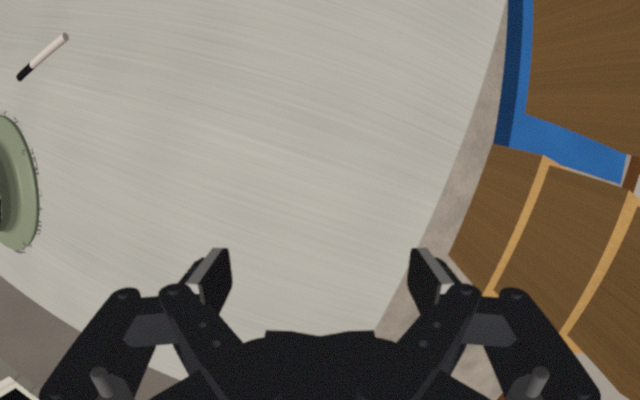

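```bash
cat > h.py <<'E'
import cv2,numpy as np
def crop(src,dst,x0,y0,x1,y1,k):
    im=cv2.imread(src)[y0:y1,x0:x1]; cv2.imwrite(dst,cv2.resize(im,None,fx=k,fy=k,interpolation=cv2.INTER_CUBIC))
K={"scene":(382.2974,322.6025,195.5036,np.array([[ 0.69850132, -0.52114242,  0.4904146 ,  0.95404064],[ 0.71533214,  0.48943401, -0.49875272, -0.36395598],[ 0.01989562,  0.69918876,  0.71466023,  0.75167824]])),
"top":(378.68514,316.7995,206.4764,np.array([[-0.00220927,  0.98956761, -0.14405227,  0.34748309],[-0.99987037, -0.0044834 , -0.01546415,  0.05061699],[-0.01594867,  0.14399944,  0.98944924,  1.2627358 ]]))}
def atz(cam,u,v,z):
    f,cx,cy,P=K[cam]; d=P[:,:3]@np.array([(u-cx)/f,-(v-cy)/f,-1.]); o=P[:,3]
    return o+d*(z-o[2])/d[2]
def proj(cam,p):
    f,cx,cy,P=K[cam]; c=P[:,:3].T@(np.array(p)-P[:,3]); return np.array([cx+f*c[0]/-c[2],cy-f*c[1]/-c[2]])
E
python3 - <<'E'
from h import *
crop("pics/top0.png","pics/tc.png",320,170,470,270,5)
crop("pics/scene0.png","pics/sc.png",150,220,320,345,4.5)
crop("pics/top0.png","pics/tch.png",180,170,330,250,5)
crop("pics/scene0.png","pics/sch.png",295,100,455,240,5-.5)
E
```

```text
(no output)
```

View pics/tc.png

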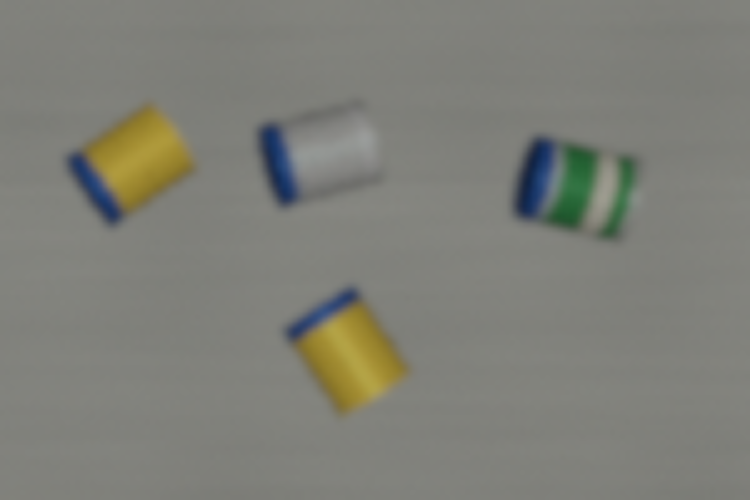

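View pics/sc.png

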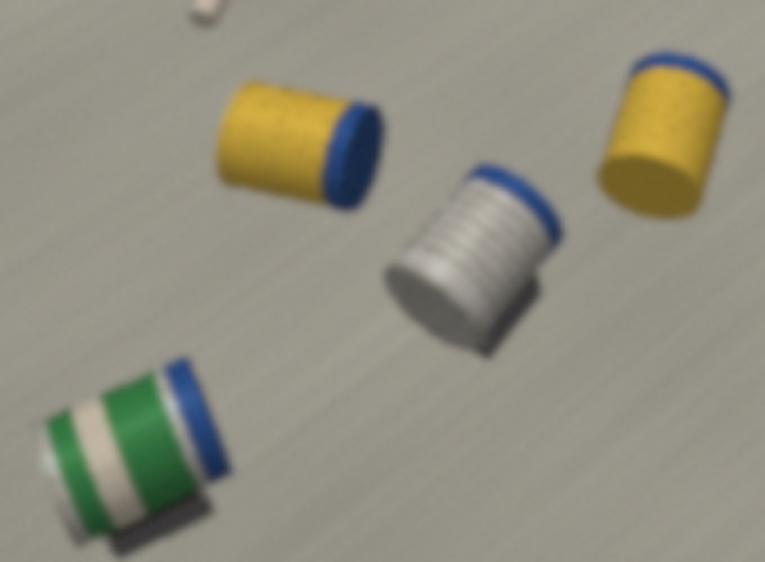

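View pics/tch.png

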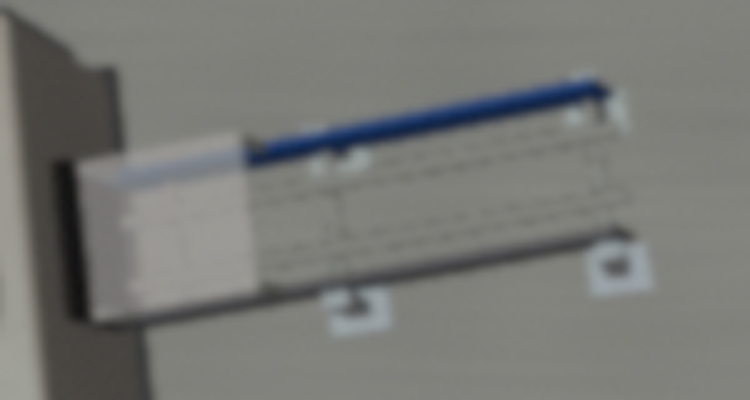

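View pics/sch.png

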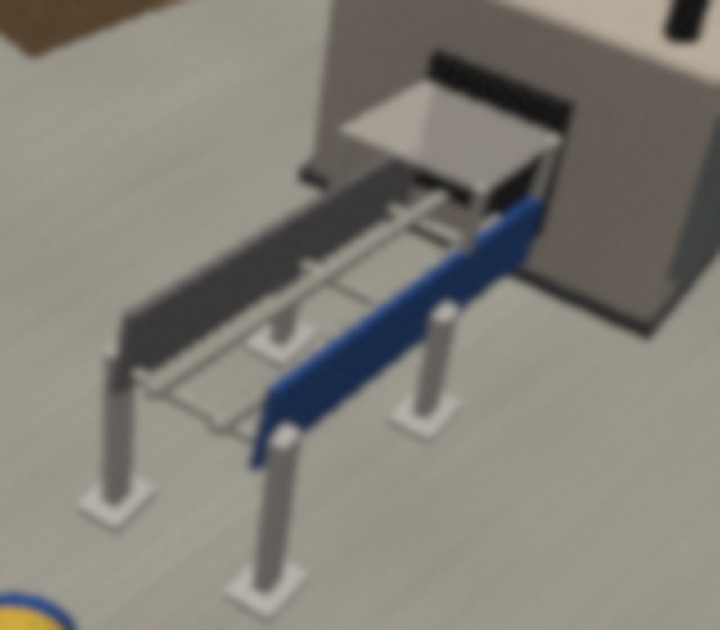

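```bash
python3 - <<'E'
from h import *
np.set_printoptions(precision=4,suppress=True)
a=atz("top",375.0,203.2,.049);b=atz("top",394.2,198.3,.049)
print("can",a,b,(a+b)/2,np.linalg.norm(a-b),np.degrees(np.arctan2(*(a-b)[[1,0]])))
print(proj("scene",(a+b)/2))
def T(u,v,z):return atz("top",180+u/5,170+v/5,z)
def S(u,v,z):return atz("scene",295+u/4.5,100+v/4.5,z)
for n,p in dict(blue_up=T(605,90,.154),blue_cov=T(258,155,.108),grey_up=T(630,233,.154),grey_cov=T(258,290,.108),
  s_blue=S(270,388,.154),s_grey=S(126,318,.154),rail_r=T(630,192,.122),rail_l=T(610,135,.122)).items(): print(n,p)
E
```

```text
can [ 0.534  -0.1188  0.049 ] [ 0.5498 -0.1812  0.049 ] [ 0.5419 -0.15    0.049 ] 0.06438892015597102 104.17338461198239
[252.4735 276.4911]
blue_up [0.5648 0.1149 0.154 ]
blue_cov [0.5339 0.3327 0.108 ]
grey_up [0.4789 0.0999 0.154 ]
grey_cov [0.4501 0.3302 0.108 ]
s_blue [0.5729 0.1266 0.154 ]
s_grey [0.4865 0.1105 0.154 ]
rail_r [0.5078 0.1013 0.122 ]
rail_l [0.543  0.1136 0.122 ]
```

Emit:
{"fn": "apply_moves", "kwargs": {"commands": [{"travel":[0.23,-0.15,-0.08],"twist":[0,0,-40],"claw":0.085},{"travel":[0.23,-0.15,-0.08],"twist":[0,0,-40],"claw":0.085},{"travel":[0.46,-0.3,-0.08],"twist":[0,0,-85],"claw":0.085},{"travel":[0.46,-0.3,-0.08],"twist":[0,0,-85],"claw":0.085},{"travel":[0.46,-0.3,-0.08],"twist":[0,0,-85],"claw":0.085},{"travel":[0.46,-0.3,-0.08],"twist":[0,0,-85],"claw":0.085},{"travel":[0.46,-0.3,-0.08],"twist":[0,0,-85],"claw":0.085},{"travel":[0.46,-0.3,-0.08],"twist":[0,0,-85],"claw":0.085},{"travel":[0.46,-0.3,-0.08],"twist":[0,0,-85],"claw":0.085},{"travel":[0.46,-0.3,-0.08],"twist":[0,0,-85],"claw":0.085}]}}

```text
clock: 1.15
position: [0.5087, -0.1963, 0.2757]
tool_rot: [-3.142, 0.0, 1.828]
force: [0.9, -0.7, -0.2]
grip_width: 0.0849
```

```bash
cat >> h.py <<'E'
from scipy.spatial.transform import Rotation as Rn
TC=np.array([[-1.16227374e-04,9.63760874e-01,2.66767621e-01,6.68932994e-02],[9.99999658e-01,3.30531235e-04,-7.58434389e-04,5.56159387e-04],[-8.19124421e-04,2.66767441e-01,-9.63760583e-01,-1.72317871e-01],[0,0,0,1]])
WF,WX,WY=309.70691628693146,319.28167252693953,201.5571570947756
def Tw(pos,rot):
    T=np.eye(4);T[:3,:3]=Rn.from_euler("xyz",rot).as_matrix();T[:3,3]=pos;return T@TC
def watz(T,u,v,z):
    p=np.array([u-WX,v-WY]);r=np.hypot(*p);th=r/WF
    d=np.array([np.sin(th)*p[0]/r,-np.sin(th)*p[1]/r,-np.cos(th)]);d=T[:3,:3]@d;o=T[:3,3]
    return o+d*(z-o[2])/d[2]
def wproj(T,p):
    c=T[:3,:3].T@(np.array(p)-T[:3,3]);rho=np.hypot(c[0],c[1]);th=np.arctan2(rho,-c[2])
    return np.array([WX+WF*th*c[0]/rho,WY-WF*th*c[1]/rho])
def look(name):
    from workcell import bot
    s=bot.observe();f=bot.grab_frame("wrist");cv2.imwrite(f"pics/{name}.png",f["frame"])
    np.savez(f"{name}.npz",T=Tw(s["position"],s["tool_rot"]));print(s["clock"],s["position"],s["tool_rot"],s["qpos"],s["grip_width"])
E
python3 -c "
from h import *
look('w1')"
```

```text
1.15 [ 0.50869166 -0.19627519  0.27572574] [-3.14157157e+00  2.51514394e-04  1.82806414e+00] [ 0.65274889  0.35701645 -0.51978639  1.6991566   0.1928046   1.13644618
  0.33587798] 0.08491981656202814
```

View pics/w1.png

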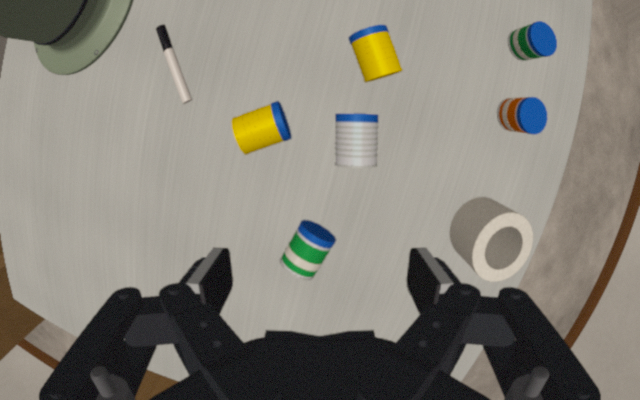

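```bash
python3 -c "
from h import *
crop('pics/w1.png','pics/w1c.png',315,95,400,185,6)"
```

```text
(no output)
```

View pics/w1c.png

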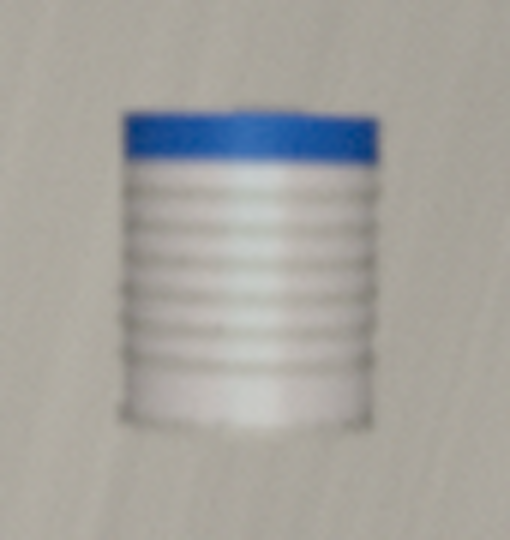

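```bash
cat > fit.py <<'E'
from h import *
from scipy.optimize import least_squares
t=np.linspace(0,2*np.pi,721)
def corners(T,x,y,yaw,z=.049):
    a=np.array([np.cos(yaw),np.sin(yaw),0]);n=np.array([-a[1],a[0],0]);out=[]
    for e in(1,-1):
        C=np.array([x,y,z])+a*.033*e
        P=np.array([wproj(T,C+.027*(np.cos(s)*n+np.sin(s)*np.array([0,0,1]))) for s in t])
        # silhouette: extreme across projected axis
        pa=wproj(T,np.array([x,y,z])+a*.033)-wproj(T,np.array([x,y,z])-a*.033);pn=np.array([-pa[1],pa[0]])
        d=P@pn; out+= [P[d.argmin()],P[d.argmax()]]
    return np.array(out)
def fit(T,px,guess):
    # px order: lid two corners, tail two corners; ordering resolved by sort along x
    f=lambda q:(sorted_(corners(T,*q))-px).ravel()
    def sorted_(c): return np.array(sorted(c[:2],key=lambda p:p[0])+sorted(c[2:],key=lambda p:p[0]))
    r=least_squares(f,guess,diff_step=1e-3,x_scale=[.01,.01,.1]);return r.x,r.fun
E
python3 - <<'E'
from fit import *
T=np.load('w1.npz')['T']
px=np.array([[125,112],[379,117],[122,427],[370,430]])/6+[315,95]-.4
r,e=fit(T,px,[.54,-.15,1.82]);print(r,np.degrees(r[2]),e)
E
```

```text
[ 0.54561831 -0.14625782  1.82928094] 104.81007737728629 [-0.05666689  0.78435702 -0.192543    0.77723911  0.15471929 -1.07788359
  0.07832582 -0.51941739]
```

Emit:
{"fn": "apply_moves", "kwargs": {"commands": [{"travel":[0.039,0.048,0.07],"twist":[0,0,0],"claw":0.085},{"travel":[0.039,0.048,0.12],"twist":[0,0,0],"claw":0.085},{"travel":[0.039,0.048,0.12],"twist":[0,0,0],"claw":0.085},{"travel":[0.039,0.048,0.12],"twist":[0,0,0],"claw":0.085},{"travel":[0.039,0.048,0.12],"twist":[0,0,0],"claw":0.085}]}}

```text
clock: 1.7
position: [0.5446, -0.1484, 0.1559]
tool_rot: [-3.141, -0.0, 1.822]
force: [0.5, -0.4, 0.7]
grip_width: 0.0851
```

```bash
python3 -c "
from h import *
look('w2')"
```

```text
1.7 [ 0.54463255 -0.14840567  0.15591896] [-3.14101506e+00 -3.55430046e-04  1.82246966e+00] [ 0.51608064  0.51819111 -0.49294239  1.78921049  0.30122705  0.91003573
  0.14257075] 0.08505253736311079
```

View pics/w2.png

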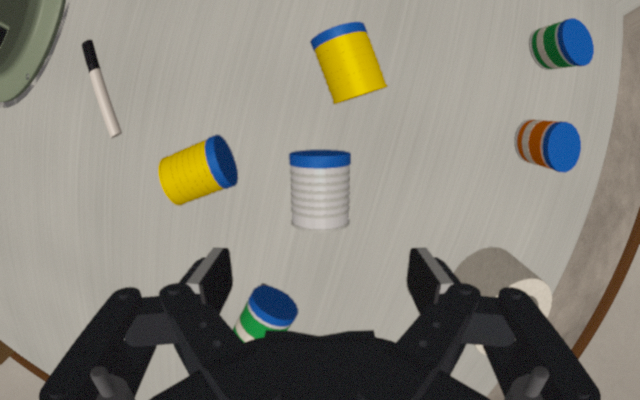

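```bash
python3 - <<'E'
from fit import *
crop('pics/w2.png','pics/w2c.png',275,135,365,240,6)
T=np.load('w2.npz')['T']
px=np.array([[290,155],[350.5,155],[291,226],[349.5,226]],float)
r,e=fit(T,px,[.545,-.147,1.82]);print(r,np.degrees(r[2]),e)
E
```

```text
[ 0.54618259 -0.14794707  1.82283998] 104.44103755593578 [ 0.37904384  0.77147948 -0.36174633  0.79101813  0.988304   -0.90378306
 -1.01037243 -0.94311268]
```

View pics/w2c.png

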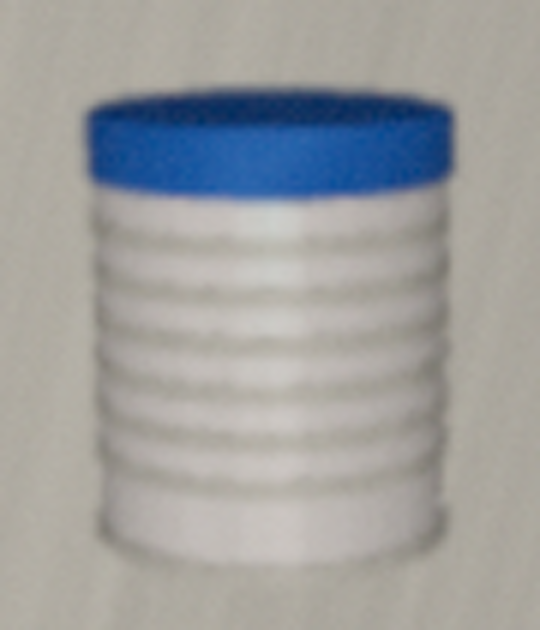

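Emit:
{"fn": "apply_moves", "kwargs": {"commands": [{"travel":[0,0.0015,0.045],"twist":[0,0,0],"claw":0.085},{"travel":[0,0.0015,0.08],"twist":[0,0,0],"claw":0.085},{"travel":[0,0.0015,0.105],"twist":[0,0,0],"claw":0.085},{"travel":[0,0.0015,0.123],"twist":[0,0,0],"claw":0.085},{"travel":[0,0.0015,0.123],"twist":[0,0,0],"claw":0.085},{"travel":[0,0.0015,0.123],"twist":[0,0,0],"claw":0.045},{"travel":[0,0.0015,0.123],"twist":[0,0,0],"claw":0.045},{"travel":[0,0.0015,0.123],"twist":[0,0,0],"claw":0.045},{"travel":[0,0.0015,0.123],"twist":[0,0,0],"claw":0.045},{"travel":[0,0.0015,0.123],"twist":[0,0,0],"claw":0.045}], "force": 40}}

```text
clock: 2.75
position: [0.5464, -0.1483, 0.0333]
tool_rot: [3.141, 0.001, 1.822]
force: [-2.4, -1.6, 9.1]
grip_width: 0.0448
```

```bash
python3 -c "
from h import *
look('w3')"
```

```text
2.75 [ 0.54644991 -0.14834588  0.03327792] [3.14098370e+00 9.88402781e-04 1.82195506e+00] [ 0.45195009  0.68962787 -0.41203753  1.86465599  0.42221633  0.67313266
  0.04036323] 0.044763252321121876
```

View pics/w3.png

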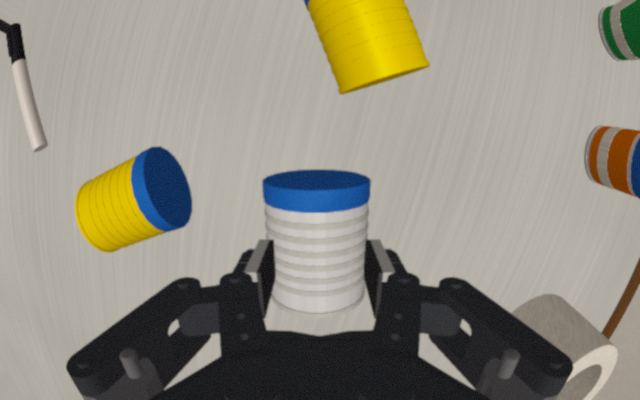

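```bash
python3 - <<'E'
from h import *
from workcell import bot
crop('pics/w3.png','pics/w3c.png',220,160,420,340,4)
f=bot.grab_frame("scene")["frame"];cv2.imwrite("pics/s3.png",f);crop('pics/s3.png','pics/s3c.png',170,200,330,330,5)
print(bot.observe()["grip_width"],bot.observe()["force"])
E
```

```text
0.04513986685873804 [-2.07271221 -1.48102491  9.17076919]
```

View pics/w3c.png

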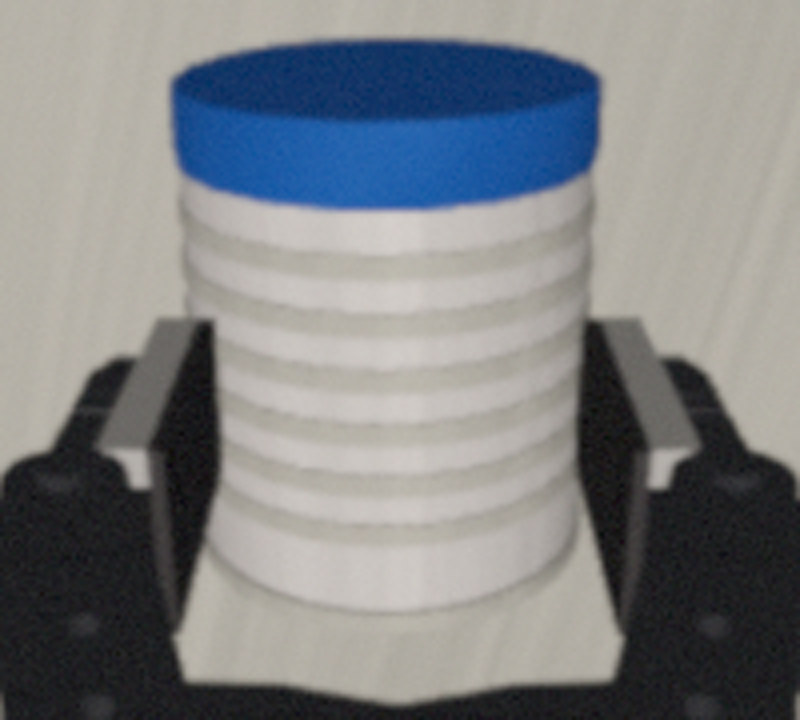

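View pics/s3c.png

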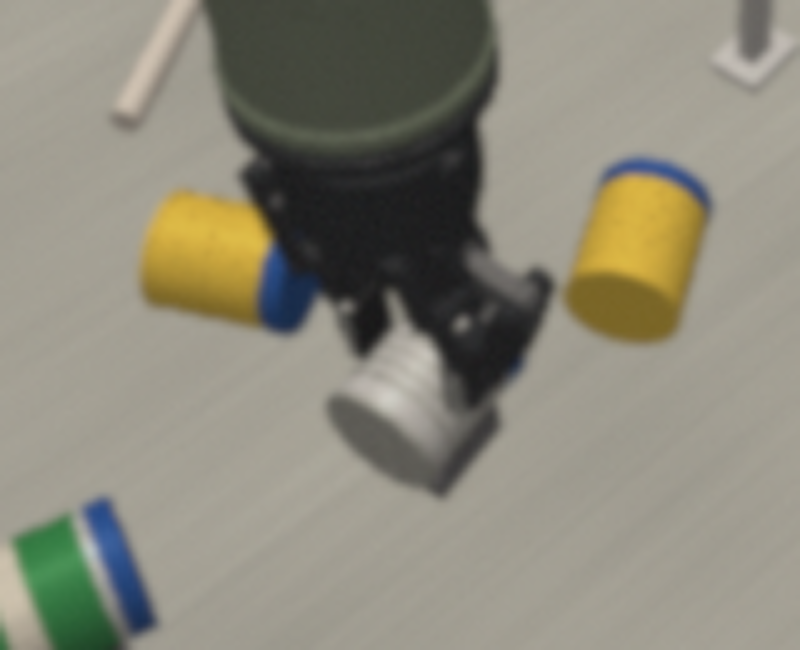

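Emit:
{"fn": "apply_moves", "kwargs": {"commands": [{"travel":[0,0,-0.002],"twist":[0,0,0],"claw":0.085},{"travel":[0,0,-0.002],"twist":[0,0,0],"claw":0.085},{"travel":[0,0,0.01],"twist":[0,0,0],"claw":0.085},{"travel":[0,0,0.01],"twist":[0,0,0],"claw":0.085},{"travel":[0,0,0.01],"twist":[0,0,0],"claw":0.085}]}}

```text
clock: 3.35
position: [0.5457, -0.1477, 0.0217]
tool_rot: [-3.141, -0.001, 1.822]
force: [0.3, 0.3, 0.1]
grip_width: 0.085
```

```bash
python3 -c "
from h import *
look('w4')"
```

```text
3.35 [ 0.54572254 -0.14765678  0.02174222] [-3.14053286e+00 -6.39127976e-04  1.82247889e+00] [ 0.44503125  0.70736566 -0.40317323  1.86872185  0.4322851   0.65367532
  0.03178166] 0.0849950434247077
```

View pics/w4.png

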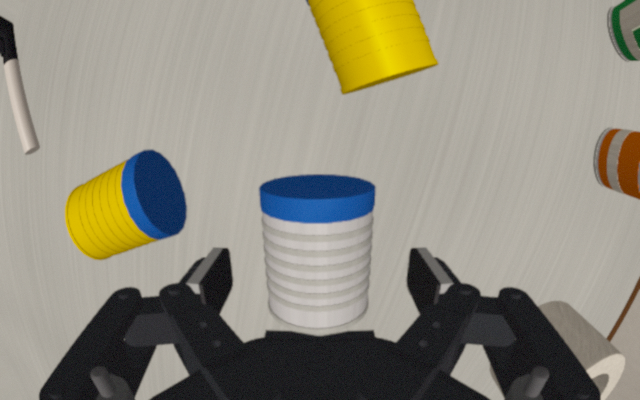

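Emit:
{"fn": "apply_moves", "kwargs": {"commands": [{"travel":[0,0,0],"twist":[0,0,0],"claw":0.05},{"travel":[0,0,0],"twist":[0,0,0],"claw":0.04},{"travel":[0,0,0],"twist":[0,0,0],"claw":0.03},{"travel":[0,0,0],"twist":[0,0,0],"claw":0.03},{"travel":[0,0,0],"twist":[0,0,0],"claw":0.03},{"travel":[0,0,0],"twist":[0,0,0],"claw":0.03}], "force": 40}}

```text
clock: 4.0
position: [0.5452, -0.1483, 0.023]
tool_rot: [-3.14, 0.001, 1.822]
force: [-9.4, -0.2, 17.7]
grip_width: 0.0499
```

```bash
python3 -c "
from h import *
look('w5')"
```

```text
4.0 [ 0.5451548  -0.14834107  0.02299136] [-3.13967954e+00  5.11593226e-04  1.82180942e+00] [ 0.44564415  0.70493132 -0.40320537  1.86918797  0.43203297  0.655997
  0.03178219] 0.049885798500163066
```

View pics/w5.png

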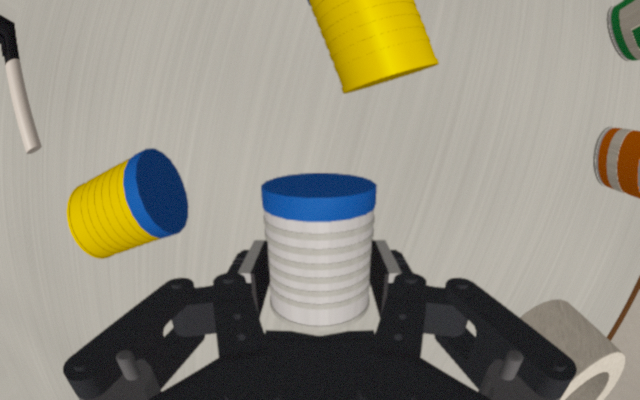

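```bash
python3 - <<'E'
from h import *
for n,y in (("w4",.0425),("w5",.025),("w3",.0225)):
  im=cv2.imread(f"pics/{n}.png")
  for z,c in ((0,(0,0,255)),(-.013,(0,255,0)),(-.026,(255,0,255)),(-.039,(255,255,0))):
    for s in(1,-1):
      q=[wproj(TC,[x,s*y,z]) for x in(-.011,.011)]
      cv2.line(im,*[tuple(int(round(a*16)) for a in k) for k in q],c,1,cv2.LINE_AA,4)
  cv2.imwrite("t.png",im);crop("t.png",f"pics/{n}p.png",180,160,460,340,2.8)
E
```

```text
(no output)
```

View pics/w4p.png

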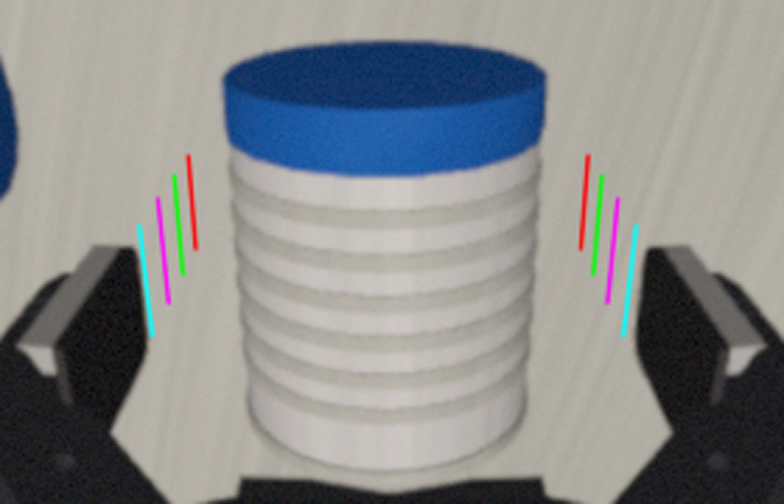

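View pics/w5p.png

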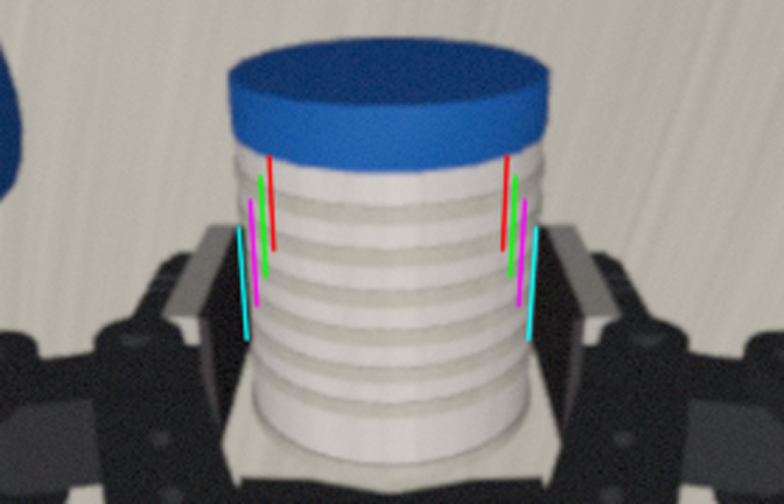

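Emit:
{"fn": "apply_moves", "kwargs": {"commands": [{"travel":[0,0,0],"twist":[0,0,0],"claw":0.08},{"travel":[0,0,0],"twist":[0,0,0],"claw":0.08},{"travel":[0,0,0.006],"twist":[0,0,0],"claw":0.08},{"travel":[0,0,0.012],"twist":[0,0,0],"claw":0.08},{"travel":[0,0,0.012],"twist":[0,0,0],"claw":0.08}]}}

```text
clock: 4.55
position: [0.5456, -0.1476, 0.0093]
tool_rot: [-3.14, -0.001, 1.822]
force: [0.3, 0.5, -0.2]
grip_width: 0.0801
```

```bash
python3 -c "
from h import *
look('w6')
from workcell import bot
cv2.imwrite('pics/s6.png',bot.grab_frame('scene')['frame']);crop('pics/s6.png','pics/s6c.png',170,200,330,330,5)"
```

```text
4.55 [ 0.54557427 -0.14763061  0.00926163] [-3.14033174e+00 -7.75286834e-04  1.82242995e+00] [ 0.43708048  0.72667873 -0.39205541  1.87242761  0.44450356  0.63082547
  0.02144207] 0.08009160494457981
```

View pics/w6.png

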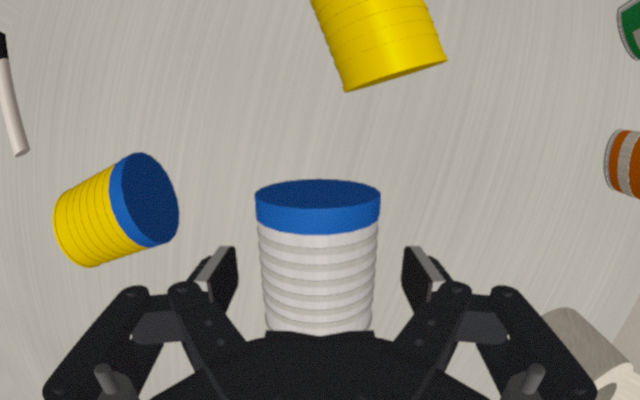

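View pics/s6c.png

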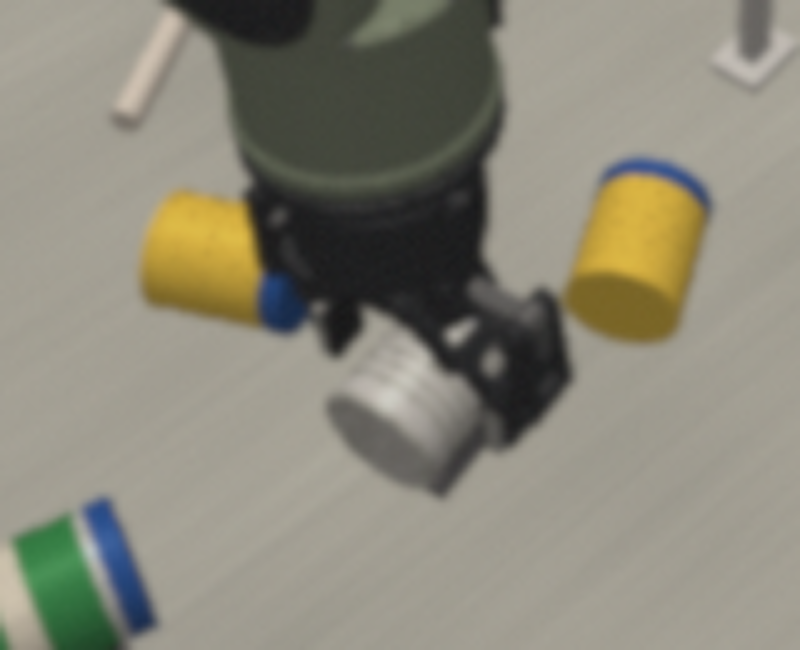

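```bash
python3 - <<'E'
from h import *
for z in (.01,.02,.03,.04,.05,.06):
  p=np.array([.5456,-.1476,z])
  for y in(.04,.05):
    for x in(-.011,.011):
      q=p+y*np.array([.967,.2545,0])+x*np.array([-.2545,.967,0]); print(z,y,x,((proj("scene",q)-[170,200])*5).round())
E
```

```text
0.01 0.04 -0.011 [490. 496.]
0.01 0.04 0.011 [521. 457.]
0.01 0.05 -0.011 [509. 507.]
0.01 0.05 0.011 [540. 467.]
0.02 0.04 -0.011 [488. 484.]
0.02 0.04 0.011 [519. 445.]
0.02 0.05 -0.011 [508. 495.]
0.02 0.05 0.011 [538. 455.]
0.03 0.04 -0.011 [486. 472.]
0.03 0.04 0.011 [517. 432.]
0.03 0.05 -0.011 [506. 483.]
0.03 0.05 0.011 [537. 443.]
0.04 0.04 -0.011 [484. 459.]
0.04 0.04 0.011 [516. 420.]
0.04 0.05 -0.011 [504. 471.]
0.04 0.05 0.011 [535. 431.]
0.05 0.04 -0.011 [482. 447.]
0.05 0.04 0.011 [514. 407.]
0.05 0.05 -0.011 [502. 458.]
0.05 0.05 0.011 [533. 418.]
0.06 0.04 -0.011 [480. 434.]
0.06 0.04 0.011 [512. 394.]
0.06 0.05 -0.011 [500. 445.]
0.06 0.05 0.011 [532. 405.]
```

Emit:
{"fn": "apply_moves", "kwargs": {"commands": [{"travel":[0,0,0.003],"twist":[0,0,0],"claw":0.08},{"travel":[0,0,0.006],"twist":[0,0,0],"claw":0.08},{"travel":[0,0,0.006],"twist":[0,0,0],"claw":0.08}]}}

```text
clock: 4.95
position: [0.546, -0.1478, 0.004]
tool_rot: [-3.141, -0.0, 1.822]
force: [-0.2, -0.7, 0.8]
grip_width: 0.0805
```

Emit:
{"fn": "apply_moves", "kwargs": {"commands": [{"travel":[0,0,0.004],"twist":[0,0,0],"claw":0.08},{"travel":[0,0,0.006],"twist":[0,0,0],"claw":0.08},{"travel":[0,0,0.006],"twist":[0,0,0],"claw":0.06},{"travel":[0,0,0.006],"twist":[0,0,0],"claw":0.05},{"travel":[0,0,0.006],"twist":[0,0,0],"claw":0.04},{"travel":[0,0,0.006],"twist":[0,0,0],"claw":0.03},{"travel":[0,0,0.006],"twist":[0,0,0],"claw":0.03},{"travel":[0,0,0.006],"twist":[0,0,0],"claw":0.03}], "force": 40}}

```text
clock: 5.75
position: [0.545, -0.1482, -0.0014]
tool_rot: [-3.139, 0.0, 1.822]
force: [-9.1, -0.2, 11.6]
grip_width: 0.0532
```

```bash
python3 -c "
from h import *
look('w7')
from workcell import bot
print(bot.observe()['force'])
cv2.imwrite('pics/s7.png',bot.grab_frame('scene')['frame']);crop('pics/s7.png','pics/s7c.png',170,200,330,330,5)"
```

```text
5.75 [ 0.54500961 -0.14821875 -0.00136347] [-3.13943566e+00  1.38368705e-04  1.82192118e+00] [ 0.42992011  0.742964   -0.38128908  1.87564452  0.45565674  0.61155445
  0.01187271] 0.05324707619179501
[-7.22930865 -1.57197206 10.77253981]
```

View pics/w7.png

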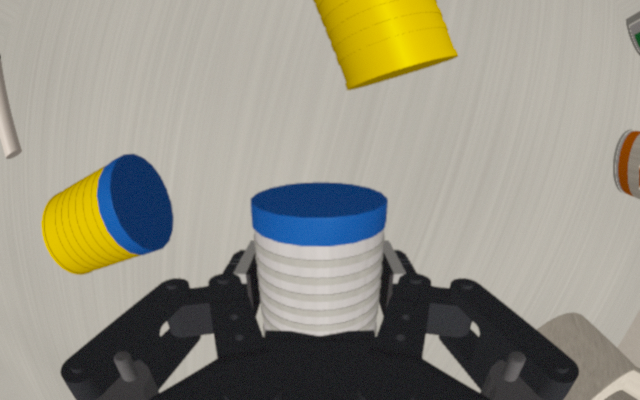

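View pics/s7c.png

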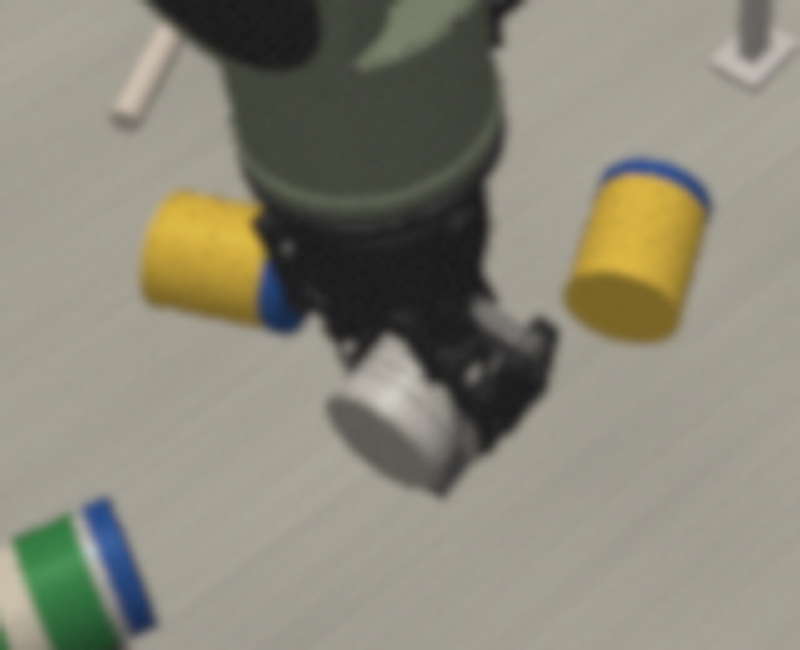

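Emit:
{"fn": "apply_moves", "kwargs": {"commands": [{"travel":[0,0,-0.01],"twist":[0,0,0],"claw":0.03},{"travel":[0,0,-0.04],"twist":[0,0,0],"claw":0.03},{"travel":[0,0,-0.08],"twist":[0,0,0],"claw":0.03},{"travel":[0,0,-0.12],"twist":[0,0,0],"claw":0.03},{"travel":[0,0,-0.16],"twist":[0,0,0],"claw":0.03},{"travel":[0,0,-0.2],"twist":[0,0,0],"claw":0.03},{"travel":[0,0,-0.22],"twist":[0,0,0],"claw":0.03},{"travel":[0,0,-0.22],"twist":[0,0,0],"claw":0.03}]}}

```text
clock: 6.65
position: [0.5475, -0.148, 0.2217]
tool_rot: [3.137, 0.003, 1.822]
force: [0.7, 0.2, -2.6]
grip_width: 0.0526
```

```bash
python3 -c "
from h import *
look('w8')
from workcell import bot
print(bot.observe()['force'])
cv2.imwrite('pics/s8.png',bot.grab_frame('scene')['frame'])
cv2.imwrite('pics/t8.png',bot.grab_frame('top')['frame'])"
```

```text
6.65 [ 0.54745561 -0.14796227  0.2217323 ] [3.13724109e+00 2.51202871e-03 1.82219198e+00] [ 0.54014691  0.445565   -0.52402489  1.7184471   0.25391429  1.04035028
  0.18139332] 0.05264446573036665
[-0.34536548  0.19811698 -2.68755548]
```

View pics/w8.png

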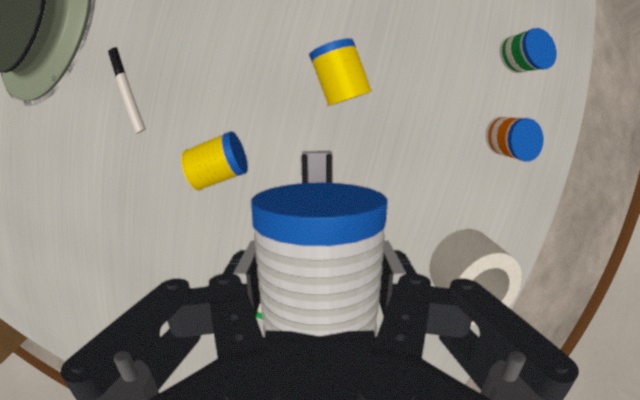

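View pics/s8.png

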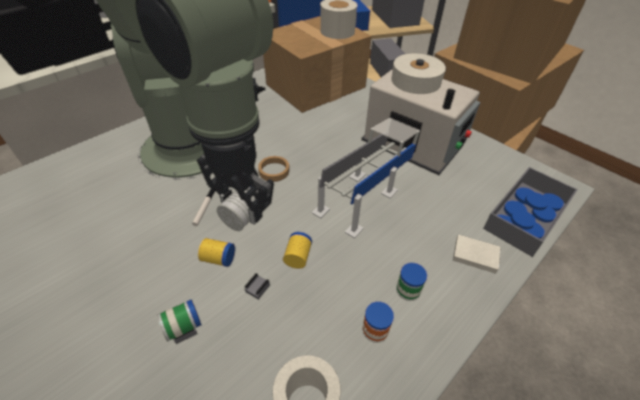

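```bash
python3 - <<'E'
from h import *
np.set_printoptions(precision=4,suppress=True)
def tri(a,b):
    L=[]
    for cam,(u,v) in(("top",a),("scene",b)):
        f,cx,cy,P=K[cam];d=P[:,:3]@np.array([(u-cx)/f,-(v-cy)/f,-1.]);L.append((P[:,3],d/np.linalg.norm(d)))
    A=sum(np.eye(3)-np.outer(d,d) for o,d in L);B=sum((np.eye(3)-np.outer(d,d))@o for o,d in L)
    p=np.linalg.solve(A,B);return p,[np.linalg.norm(np.cross(p-o,d)) for o,d in L]
t=lambda x,y:(180+x/5,170+y/5); s=lambda x,y:(295+x/4.5,100+y/4.5)
print("blue up",tri(t(605,90),s(270,388)))
print("grey up",tri(t(630,233),s(126,318)))
print("cover blue corner up",tri(t(245,135),s(487,190)))
print("cover grey corner up",tri(t(260,290),s(343,130)))
print("cover dn blue",tri(t(78,162),s(558,140)))
print("rail grey up",tri(t(630,190),s(150,388)))
E
```

```text
blue up (array([0.5695, 0.12  , 0.1547]), [np.float64(0.006919218766018415), np.float64(0.006919218766018352)])
grey up (array([0.4831, 0.1048, 0.1542]), [np.float64(0.006491071579285101), np.float64(0.0064910715792850715)])
cover blue corner up (array([0.5434, 0.3346, 0.1504]), [np.float64(0.0055734650514162), np.float64(0.0055734650514164576)])
cover grey corner up (array([0.4491, 0.322 , 0.1486]), [np.float64(0.00380267361150569), np.float64(0.0038026736115054985)])
cover dn blue (array([0.5283, 0.4396, 0.126 ]), [np.float64(0.0014174876519062348), np.float64(0.0014174876519063603)])
rail grey up (array([0.51  , 0.1029, 0.1248]), [np.float64(0.0021596944949244584), np.float64(0.002159694494924403)])
```

Emit:
{"fn": "apply_moves", "kwargs": {"commands": [{"travel":[0.04,0.005,-0.03],"twist":[0,0,0],"claw":0.03},{"travel":[0.08,0.01,-0.03],"twist":[0,0,0],"claw":0.03},{"travel":[0.12,0.02,-0.03],"twist":[0,0,0],"claw":0.03},{"travel":[0.15,0.02,-0.03],"twist":[0,0,0],"claw":0.03},{"travel":[0.17,0.02,-0.03],"twist":[0,0,0],"claw":0.03},{"travel":[0.17,0.02,-0.03],"twist":[0,0,0],"claw":0.03},{"travel":[0.17,0.02,-0.03],"twist":[0,0,0],"claw":0.03}]}}

```text
clock: 7.5
position: [0.5228, 0.0217, 0.2474]
tool_rot: [-3.14, -0.0, 1.823]
force: [0.6, -1.2, -1.8]
grip_width: 0.0532
```

```bash
python3 -c "
from h import *
look('w9')"
```

```text
7.5 [0.52283821 0.02169031 0.24743569] [-3.14002037e+00 -2.47423598e-04  1.82300176e+00] [ 0.30389504  0.35868261 -0.59415872  1.78729479  0.22618997  1.06570217
 -0.11915991] 0.053235847689438634
```

View pics/w9.png

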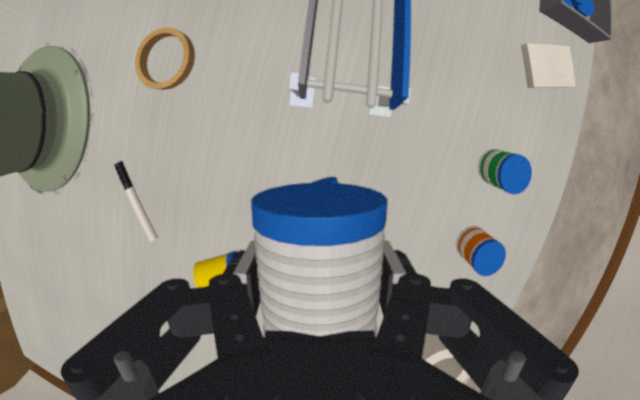

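```bash
python3 -c "
from h import *
crop('pics/w9.png','pics/w9c.png',280,0,420,120,5)"
```

```text
(no output)
```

View pics/w9c.png

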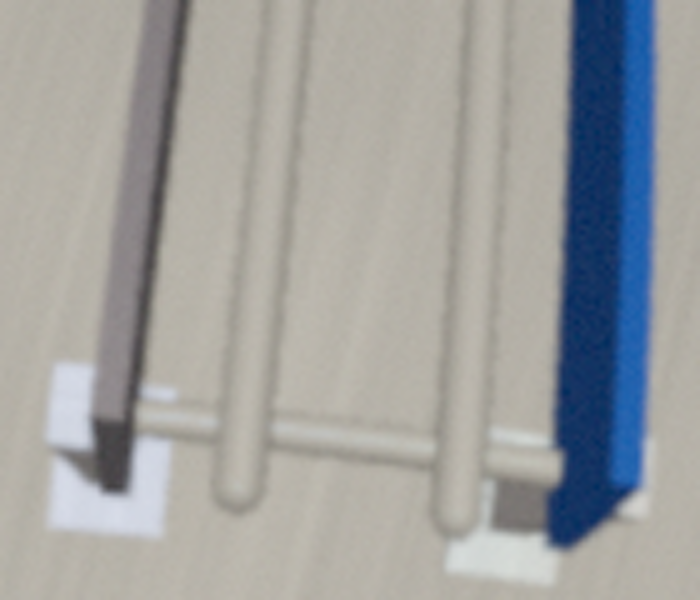

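```bash
cat > chute.py <<'E'
from h import *
from scipy.optimize import least_squares
np.set_printoptions(precision=4,suppress=True)
def loc(q,p):
    x0,y0,a=q;c,s=np.cos(a),np.sin(a);d=p[:2]-[x0,y0];return np.array([c*d[0]+s*d[1],-s*d[0]+c*d[1]])
def onplane(T,u,v,zf):  # intersect ray with height zf(localx) iterate
    return watz(T,u,v,zf)
def solve(T,obs,ends,guess,zo=0):
    def f(q,full=False):
        r=[]
        for (u,v,y,dz) in obs:
            z=.12
            for _ in range(6):
                l=loc(q,watz(T,u,v,z));z=.133+zo+dz-np.tan(np.radians(12))*l[0]
            r.append(l[1]-y)
        for (u,v,y,dz,x) in ends:
            z=.133+zo+dz-np.tan(np.radians(12))*x
            l=loc(q,watz(T,u,v,z));r.append(l[0]-x)
        return np.array(r)
    s=least_squares(f,guess,x_scale=[.01,.01,.1]);return s.x,s.fun
E
python3 - <<'E'
from chute import *
T=np.load('w9.npz')['T']
c=lambda x,y:(280+x/5,0+y/5)
R=-.0327
# seen rail centreline: slightly above centre
obs=[(*c(240,480),.021,R),(*c(263,250),.021,R),(*c(290,3),.021,R),(*c(457,500),-.021,R),(*c(473,250),-.021,R),(*c(490,3),-.021,R)]
ends=[(*c(238,505),.021,R,-.1),(*c(456,530),-.021,R,-.1)]
q,e=solve(T,obs,ends,[.512,.211,1.71]);print(q,np.degrees(q[2]),e*1e3)
for dz in(-.01,-.005,0,.005,.01):
  for n,p in dict(b1=c(612,487),b2=c(627,50),g1=c(133,420),g2=c(185,20)).items():
    z=.13
    for _ in range(6): l=loc(q,watz(T,*p,z));z=.133+dz-.2126*l[0]
    print(dz,n,l,end=' ')
  print()
E
```

```text
[0.5161 0.2066 1.7174] 98.40208970881692 [-0.1723  0.076  -0.0601 -0.0077  0.4091 -0.2449 -0.212   0.2165]
-0.01 b1 [-0.0888 -0.0457] -0.01 b2 [ 0.0043 -0.0456] -0.01 g1 [-0.088   0.0412] -0.01 g2 [-0.0041  0.041 ] 
-0.005 b1 [-0.0893 -0.0443] -0.005 b2 [ 0.002  -0.0442] -0.005 g1 [-0.0885  0.0409] -0.005 g2 [-0.0062  0.0407] 
0 b1 [-0.0898 -0.043 ] 0 b2 [-0.0002 -0.0429] 0 g1 [-0.0891  0.0406] 0 g2 [-0.0083  0.0405] 
0.005 b1 [-0.0904 -0.0417] 0.005 b2 [-0.0024 -0.0416] 0.005 g1 [-0.0896  0.0404] 0.005 g2 [-0.0103  0.0402] 
0.01 b1 [-0.0909 -0.0403] 0.01 b2 [-0.0047 -0.0402] 0.01 g1 [-0.0902  0.0401] 0.01 g2 [-0.0124  0.0399]
```

Emit:
{"fn": "apply_moves", "kwargs": {"commands": [{"travel":[0.05,0.01,0],"twist":[0,0,8],"claw":0.03},{"travel":[0.09,0.02,0],"twist":[0,0,16],"claw":0.03},{"travel":[0.13,0.03,0],"twist":[0,0,24],"claw":0.03},{"travel":[0.16,0.035,0],"twist":[0,0,32],"claw":0.03},{"travel":[0.181,0.04,0],"twist":[0,0,40],"claw":0.03},{"travel":[0.181,0.04,0],"twist":[0,0,48],"claw":0.03},{"travel":[0.181,0.04,0],"twist":[0,0,56],"claw":0.03},{"travel":[0.181,0.04,0],"twist":[0,0,64],"claw":0.03},{"travel":[0.181,0.04,0],"twist":[0,0,72],"claw":0.03},{"travel":[0.181,0.04,0],"twist":[0,0,80],"claw":0.03}]}}

```text
clock: 8.55
position: [0.5173, 0.2059, 0.2478]
tool_rot: [3.141, 0.001, 0.419]
force: [-0.3, 0.3, -1.4]
grip_width: 0.0529
```

Emit:
{"fn": "apply_moves", "kwargs": {"commands": [{"travel":[0,0,0],"twist":[0,0,8],"claw":0.03},{"travel":[0,0,0],"twist":[0,0,16],"claw":0.03},{"travel":[0,0,0],"twist":[0,0,16],"claw":0.03},{"travel":[0,0,0],"twist":[0,0,16],"claw":0.03}]}}

```text
clock: 8.95
position: [0.5171, 0.2065, 0.2481]
tool_rot: [3.141, 0.0, 0.15]
force: [0.3, 0.5, -1.3]
grip_width: 0.0527
```

```bash
python3 -c "
from h import *
look('w10')"
```

```text
8.95 [0.51711557 0.20648877 0.24805743] [3.14125070e+00 4.65057864e-04 1.50334956e-01] [-0.26854136  0.37715759 -0.29125325  1.71587754  0.12122773  1.06674404
 -2.01964383] 0.05269477616259053
```

View pics/w10.png

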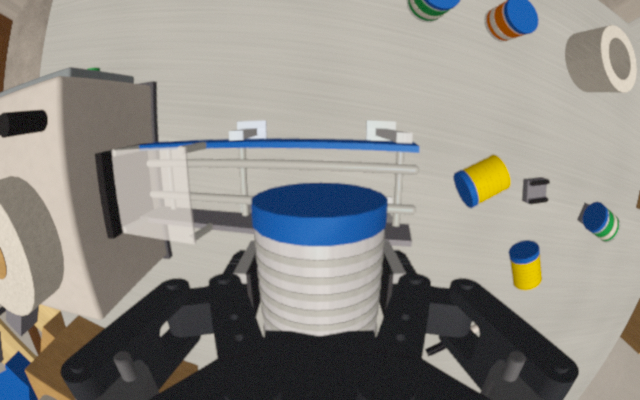

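```bash
python3 - <<'E'
from chute import *
T=np.load('w10.npz')['T'];a=1.7174
for x,y,dz in((-.1,-.021,-.0327),(-.1,.021,-.0327),(-.09,-.043,0),(-.09,.041,0),(.12,-.045,.041),(.12,.045,.041)):
  p=np.array([.5161+np.cos(a)*x-np.sin(a)*y,.2066+np.sin(a)*x+np.cos(a)*y,.133+dz-.2126*x]);print(x,y,wproj(T,p))
E
python3 -c "
from h import *
crop('pics/w10.png','pics/w10c.png',90,120,440,250,2.2)"
```

```text
-0.1 -0.021 [417.384  167.5912]
-0.1 0.021 [414.3014 207.522 ]
-0.09 -0.043 [418.6628 148.7604]
-0.09 0.041 [411.5847 236.5023]
0.12 -0.045 [189.288  146.8317]
0.12 0.045 [197.901  237.4302]
```

View pics/w10c.png

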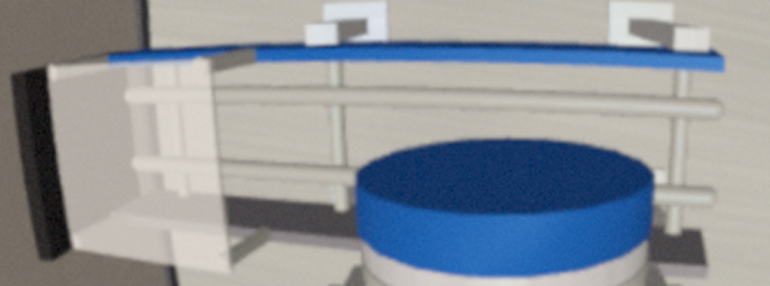

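Emit:
{"fn": "apply_moves", "kwargs": {"commands": [{"travel":[-0.002,0,0.04],"twist":[0,0,0],"claw":0.03},{"travel":[-0.002,0,0.08],"twist":[0,0,0],"claw":0.03},{"travel":[-0.002,0,0.12],"twist":[0,0,0],"claw":0.03},{"travel":[-0.002,0,0.145],"twist":[0,0,0],"claw":0.03},{"travel":[-0.002,0,0.158],"twist":[0,0,0],"claw":0.03},{"travel":[-0.002,0,0.158],"twist":[0,0,0],"claw":0.03},{"travel":[-0.002,0,0.158],"twist":[0,0,0],"claw":0.03},{"travel":[-0.002,0,0.158],"twist":[0,0,0],"claw":0.03}]}}

```text
clock: 9.8
position: [0.5158, 0.2071, 0.0918]
tool_rot: [-3.141, -0.002, 0.147]
force: [0.3, -0.9, -2.1]
grip_width: 0.0527
```

```bash
python3 -c "
from h import *
look('w11')
from workcell import bot
print(bot.observe()['force'])
cv2.imwrite('pics/s11.png',bot.grab_frame('scene')['frame']);crop('pics/s11.png','pics/s11c.png',290,90,450,210,5)"
```

```text
9.8 [0.51578847 0.20710109 0.09182657] [-3.14098184e+00 -2.08593526e-03  1.47114980e-01] [-0.30245016  0.56498549 -0.25632776  1.87171953  0.20569569  0.72818517
 -2.09817354] 0.052735849236890994
[ 0.10503165 -1.12842188 -1.93448439]
```

View pics/w11.png

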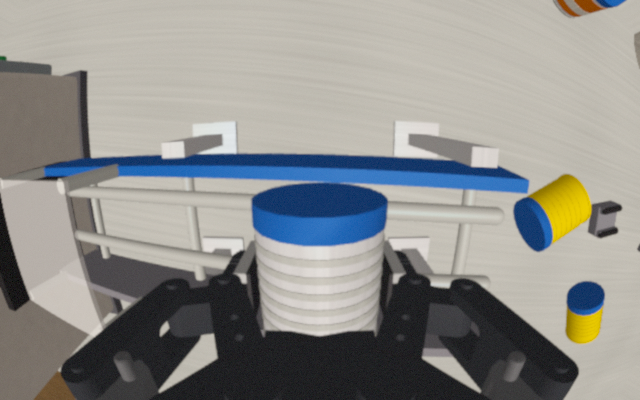

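View pics/s11c.png

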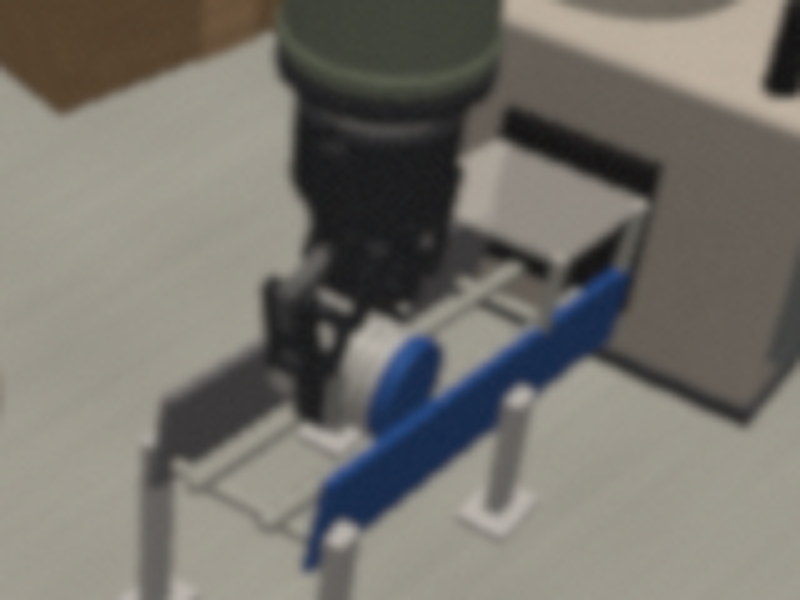

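Emit:
{"fn": "apply_moves", "kwargs": {"commands": [{"travel":[0,0,0.004],"twist":[0,0,0],"claw":0.03},{"travel":[0,0,0.006],"twist":[0,0,0],"claw":0.03},{"travel":[0,0,0.007],"twist":[0,0,0],"claw":0.03},{"travel":[0,0,0.007],"twist":[0,0,0],"claw":0.03}]}}

```text
clock: 10.3
position: [0.5148, 0.2067, 0.0832]
tool_rot: [3.142, 0.0, 0.147]
force: [0.4, 0.5, -1.8]
grip_width: 0.0528
```

Emit:
{"fn": "apply_moves", "kwargs": {"commands": [{"travel":[0,0,0.001],"twist":[0,0,0],"claw":0.03},{"travel":[0,0,0.001],"twist":[0,0,0],"claw":0.03},{"travel":[0,0,0.001],"twist":[0,0,0],"claw":0.03}]}}

```text
clock: 10.6
position: [0.5151, 0.2069, 0.0826]
tool_rot: [-3.141, -0.0, 0.147]
force: [-0.1, 0.1, 2.4]
grip_width: 0.0529
```

Emit:
{"fn": "apply_moves", "kwargs": {"commands": [{"travel":[0,0,0],"twist":[0,0,0],"claw":0.058},{"travel":[0,0,0],"twist":[0,0,0],"claw":0.064},{"travel":[0,0,0],"twist":[0,0,0],"claw":0.068},{"travel":[0,0,-0.008],"twist":[0,0,0],"claw":0.068},{"travel":[0,0,-0.02],"twist":[0,0,0],"claw":0.068},{"travel":[0,0,-0.04],"twist":[0,0,0],"claw":0.068},{"travel":[0,0,-0.07],"twist":[0,0,0],"claw":0.068},{"travel":[0,0,-0.11],"twist":[0,0,0],"claw":0.068},{"travel":[0,0,-0.15],"twist":[0,0,0],"claw":0.068},{"travel":[0,0,-0.15],"twist":[0,0,0],"claw":0.068}]}}

```text
clock: 11.6
position: [0.5169, 0.2078, 0.2385]
tool_rot: [-3.139, -0.008, 0.147]
force: [-0.6, 0.7, -0.2]
grip_width: 0.068
```

```bash
python3 -c "
from h import *
look('w12')
from workcell import bot
cv2.imwrite('pics/s12.png',bot.grab_frame('scene')['frame']);crop('pics/s12.png','pics/s12c.png',290,90,450,210,5)"
```

```text
11.6 [0.51691484 0.20780452 0.23854794] [-3.13934677 -0.00792702  0.14652089] [-0.26863133  0.38192938 -0.2938869   1.73507353  0.12704898  1.03483707
 -2.03093519] 0.06796288365919914
```

View pics/w12.png

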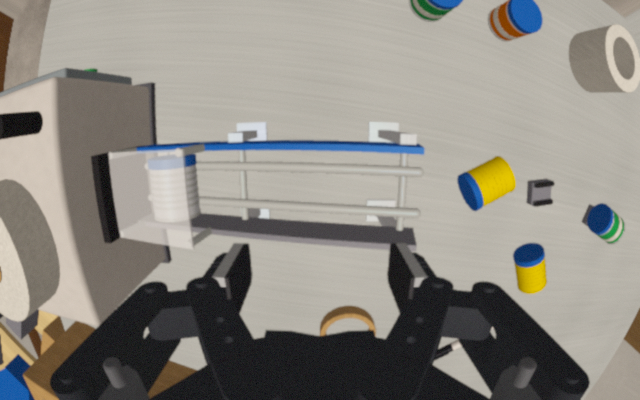

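View pics/s12c.png

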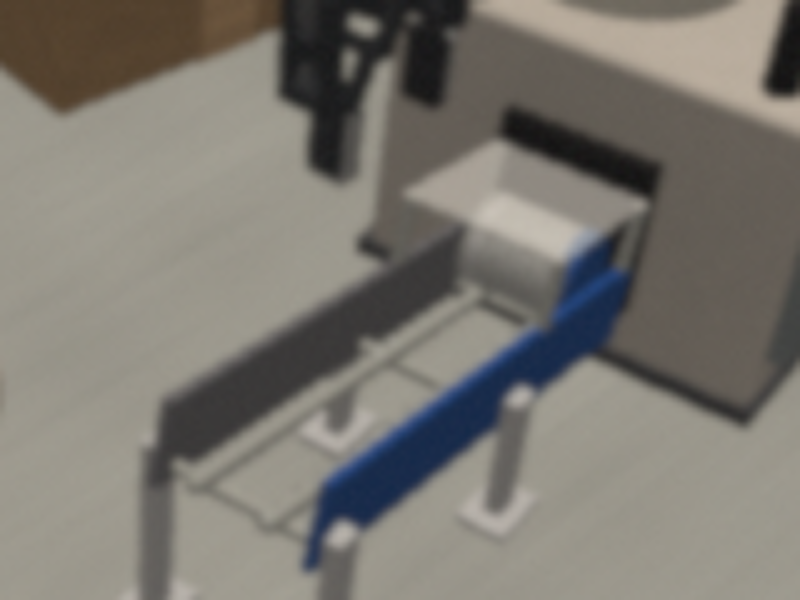

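Emit:
{"fn": "apply_moves", "kwargs": {"commands": [{"travel":[0,0,-0.03],"twist":[0,0,0],"claw":0.068},{"travel":[0,0,-0.03],"twist":[0,0,0],"claw":0.068},{"travel":[0,0,-0.03],"twist":[0,0,0],"claw":0.068},{"travel":[0,0,-0.03],"twist":[0,0,0],"claw":0.068},{"travel":[0,0,-0.03],"twist":[0,0,0],"claw":0.068},{"travel":[0,0,-0.03],"twist":[0,0,0],"claw":0.068},{"travel":[0,0,-0.03],"twist":[0,0,0],"claw":0.068},{"travel":[0,0,-0.03],"twist":[0,0,0],"claw":0.068},{"travel":[0,0,-0.03],"twist":[0,0,0],"claw":0.068},{"travel":[0,0,-0.03],"twist":[0,0,0],"claw":0.068}]}}

```text
clock: 12.7
position: [0.515, 0.2067, 0.2624]
tool_rot: [-3.142, -0.0, 0.147]
force: [0.1, 0.7, 0.7]
grip_width: 0.0683
```

```bash
python3 -c "
from h import *
from workcell import bot
f=bot.grab_frame('scene')['frame'];g=bot.grab_frame('wrist')['frame']
cv2.imwrite('pics/s13.png',f);crop('pics/s13.png','pics/s13c.png',360,100,440,170,8)
cv2.imwrite('pics/w13.png',g)
import numpy as np
f2=bot.grab_frame('scene')['frame'];print(np.abs(f2.astype(int)-f)[100:170,360:440].max())
a=1.7174;x=.2
for y in(-.033,0,.033): print(proj('scene',[.5155+np.cos(a)*x-np.sin(a)*y,.2066+np.sin(a)*x+np.cos(a)*y,.09]))
"
```

```text
7
[406.78175892 144.65875065]
[396.48136408 140.1352417 ]
[386.43598173 135.72372372]
```

View pics/s13c.png

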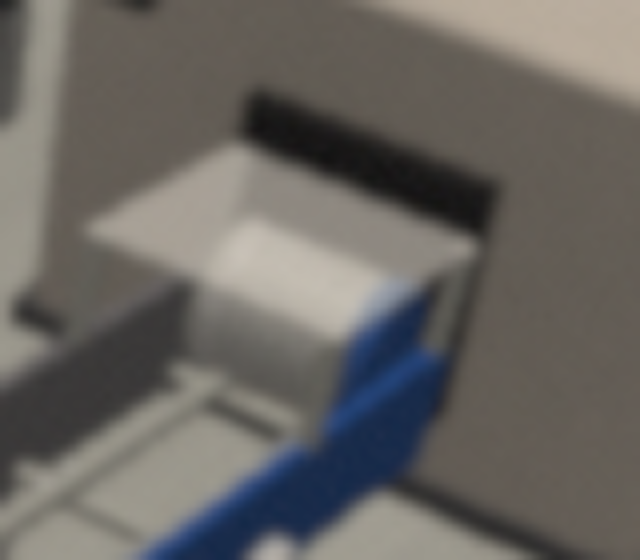

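View pics/w13.png

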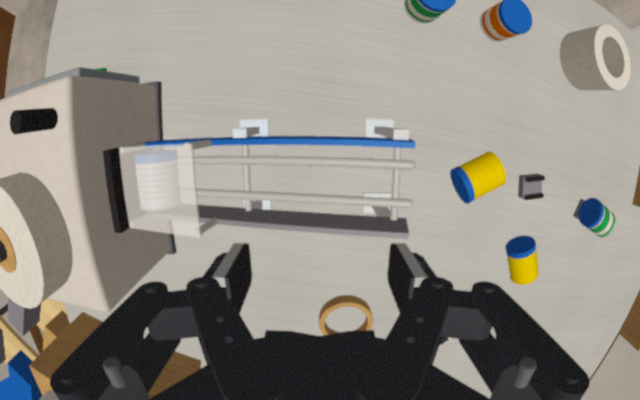

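View pics/s13.png

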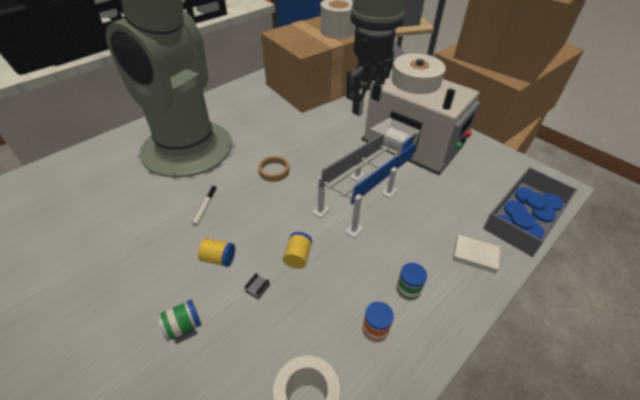

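```bash
python3 -c "
from workcell import bot
print(bot.observe()['clock']);print(bot.job_done())"
```

```text
12.85
the job is handed in; nothing more can be done
None
```

I laid the unlabelled can on the chute with its lid towards the blue guide, and it rolled down under the cover to the stop. I handed the job in at 12.85 s.

- **Placing:** the can went on at the loading point. The vertical wrist force rose by only about 4 N at contact, and then I opened the fingers and lifted clear.
- **Final check:** the scene camera shows the can's centre at about (396, 141) pixels, against (396, 140) predicted for the stop. The lid is on the blue side, and the can did not move between the last frames. The labelled can is still in its cradle, and the arm is about 0.26 m up, touching nothing.
- **What disagreed – finger length:** the fingertips stood about 35–40 mm behind the reported TCP when gripping or open, where the description puts them at it. My first two grips therefore closed too high on the can, at 45 and 50 mm openings, so I opened and went lower. The third grip closed at 53 mm and held. For it the reported TCP was about 1 mm below the table height, with no contact force on the way down.
- **What disagreed – cameras:** the top and scene camera sight lines to the chute's corners missed each other by up to 14 mm, and the rail ends were about 2 mm off between two wrist views. I used the wrist camera fit for the chute and shifted the placing 2 mm sideways to match.

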